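# Refit the bag sealer's dial knob and hold it pressed in

### The arm

A 6-joint arm with a two-finger parallel gripper is mounted at the origin on the work surface. World frame = base frame: x ahead of the robot, y to its left, z up, the work surface at z = 0. Lengths are in mm, angles in rad, forces in N, time in s.
With the tool pointing down it reaches from about 350 to 975 mm from the base axis. Payload 7.1 kg.
Tool frame: the origin (TCP) lies at the very end of the fingers, on their centre line; the grasp point (between the pads) lies 19 mm behind it; z points along the fingers, y is the direction in which the jaws open and shut (so a half turn about z gives the same grasp; the last joint's range is limited). The gripper opens to 88 mm and grips with 3 to 60 N. Pads are 20 mm wide; open, the fingers measure 115 mm over their backs; the gripper's body (75 mm by 178 mm) begins 61 mm behind the grasp point.
Start: joints at [-1.351, 0.423, 1.63, -0, 1.089, -0.019], TCP at [147.855, -607.243, 222.675] pointing down, gripper open.
Joint ranges: [-3, 3], [-0.9, 2.11], [0.09, 2.58], [-1.31, 4.45], [0.11, 2.69], [-2.54, 2.54]. Speed limits (rad/s): [2.39, 2.39, 3.01, 3.14, 3.14, 3.14].

### API

Orientations are given as a rotation vector (axis times angle).
In Python, from workcell import readout, imaging, close_job gives the robot as it stands.
- The arm moves only by the tool carry_out, never from a script. Its argument "rows" is a list of rows, each a list of 3 entries, a list of its own where there are three numbers: the shift along the tool's x, y, z in m, then the turn, a rotation vector about the tool's x, y, z in rad, then the closure, from 0 (fully open) to 1 (shut). In form: [[[dx, dy, dz], [wx, wy, wz], hand], ...]. A call has 1 to 12 rows; each row shifts and turns the commanded pose from where the row before left it, along the tool's axes as they then stand; what a row does not reach is not made up. A row lasts 1/12 s, in which the tool goes at most 41.7 mm and 7.16 degrees, less where a joint would pass 70% of its speed; a pose out of reach is approached as far as the arm can. A call with a gripper value outside its range is refused whole. The fingers move at their own pace and stop on an object; the grip force is fixed at half the most. Time passes only in rows, so rows that do not move let the fingers close. It gives the time, the measured TCP pose, the force and the opening at its end, in the units of the state.
- readout.get_obs(): the state, without advancing time (a new reading comes with each control period).
- imaging.get_image(name): name is "scene" or "top" or "wrist"; returns the picture (400x640x3 uint8, red, green, blue); there is no depth.
- imaging.camera_params(name): a dict with "fx", "fy", "cx", "cy" (pixels), "rvec" (rotation vector, rad) and "tvec" (3), from world to camera coordinates, as OpenCV has them; the wrist camera has in their place "T_tool_cam" (4x4, takes a point from camera to tool coordinates, whose origin is the TCP and whose axes are the flange's). Camera axes: x right, y down, z forward; pixel columns grow to the right and rows downward; lengths in mm; the calibration is good to about 2 mm. A picture is of the moment at which its call begins: read the wrist's pose just before it. camera_params takes no time and is no camera call.
- close_job(): hands the job in, once; it reports no verdict.
The state is a dict: "t": time; "qpos": joint angles; "qvel": joint speeds; "joint_torque": joint torques, N m; "ee_pos": TCP position; "orientation": TCP orientation; "ft_force": force on the tool from outside, world axes, zero at the start; "moment": the same for the moment, N m; "width": finger opening in mm.
Only numpy, scipy, OpenCV 4.12 (cv2) and the standard library are available. Lean on these libraries where they do the work, as an engineer would, in place of code of your own. Each camera call takes 0.05 s, during which the arm holds its last target.

### The job

The blue bag sealer on the shop counter has lost its black dial knob: turn the red lock knob a quarter turn clockwise to free the yellow guard, and slide the guard fully open to bare the D-shaped spindle. Then pick up the dial knob, turn it so that its white line points the way the spindle's flat faces, push it fully onto the spindle and press it all the way in against the spring. Finish while still holding the knob pressed in - do not let go - and leave the other things on the counter where they are.

Things in the scene. Friction and masses are not known exactly. Their poses are not given: they have to be found in the camera images.
- dial_center (a point): loose black dial knob, always upright, bore down: 48 mm (x) by 30 mm (y, between flat sides: grip these) by 36 mm high, 40 to 85 g. Point: its centre, 18 mm above its underside. D bore 18 mm deep in the underside, on the vertical axis through this point: 18 mm across, its flat 3.2 mm from the axis on the +x side. White line on top from the middle to +x
- spindle_top (a point): centre of the top of the steel D-shaft, 76 mm above the counter unpressed, 26 mm above the sealer's deck; guard covers it at first. 16 mm across, flat 2 mm from the axis on this frame's +x side; last 4 mm tapered to 13 mm, flat 0.8 mm. Frame turns and sinks with it. Knob fully on: knob's centre coincides with this point, x axes alike (0.15 rad play)
- spindle (a joint): how far the spindle is pressed in, m: 0 out, 0.006 fully in; springs back; about 4 N starts it, 8.5 N presses it fully in. With the knob on and fully in, the knob's underside is 2 mm above the deck
- spindle_turn (a joint): rotation of the spindle, rad, counter-clockwise from above, -0.6 to 0.6, light friction; at 0 the flat faces the sealer's +y (the way the guard opens)
- guard_fin (a point): centre of the black fin on the yellow guard's roof: 12 mm thick (this frame's x), 44 mm long (y), 26 mm high; point 13 mm above the roof, 99 mm above the counter. Guard: hood 56 mm (x) by 60 mm (y), roof 36 mm above the deck, centred over the spindle when shut; slides along this frame's +y. Frame parallel to the sealer
- guard (a joint): how far the guard is slid open, m: 0 shut over the spindle, 0.07 fully open (stop); about 1.2 N friction, stays where it is left; blocked after about 5 mm until the lock knob is turned
- lock_grip (a point): on the axis of the red lock knob, 76 mm above the counter, 12 mm below its top. Grip: upright bar 46 mm long (this frame's x), 14 mm thick (y), 28 mm high, on a half-moon steel disc of 20 mm radius whose top is 10 mm above the deck (deck 50 mm high). Frame turns with it. Axis 58 mm to sealer -x and 46 mm to sealer +y of the spindle
- lock (a joint): rotation of the lock knob, rad, growing clockwise seen from above: near 0 locked (bar across the slide), 1.5 fully free (stop; bar in line with the slide); the guard passes from about 1.15 on; turning torque about 0.04 N m
- tape: roll of orange tape, ring 74 mm across, 36 mm high, lying flat; origin at the centre of its underside
- tub: small blue tub with white lid, 58 mm across, 62 mm high; origin under its centre
- cups: upside-down stack of white foam cups, 87 mm across, 90 mm high; origin under its centre
- sauce: brown glass bottle, yellow cap, 62 mm across, 200 mm high; origin under its centre
- syrup: green glass bottle, red cap, 60 mm across, 190 mm high; origin under its centre
- carton: cardboard carton 100 x 160 x 70 mm; origin under its centre
- marker: red marker pen lying down, 130 mm long, 16 mm thick; origin under its middle
Not all that is in view belongs to the job. Of the things shaped like the part that bears dial_center, the black one is meant.

How it is judged:
By the outcome, as a careful person would: the job done as asked, in the order asked, and still so for the second after the job is handed in, while the arm keeps its last pose, push and grip.
It also fails if it takes over 64 s, if anything falls off the work surface, if the arm or the gripper's body presses on something with over 40 N, if the wrist force passes 120 N, or if a joint passes its speed limit or range.

## Working session

There is one attempt and no reset: what is moved stays moved. The work goes in short steps, Python scripts to look and compute and a tool call to move; the robot and the scene stay as the last step left them, time stands still between calls to the robot, and variables do not carry over. Pictures are saved under pics/ and viewed, and the job is handed in when it is done.

Besides the shell and the picture viewer there is one more tool, called after ">>>" by a JSON object that holds its "name" and its "arguments", one argument or row to a line. carry_out: Moves the arm, as the interface text tells. Its arguments: {"type":"object","properties":{"rows":{"type":"array","items":{"type":"array"}}},"required":["rows"]}

```bash
ls; mkdir -p pics; cat > h.py <<'E'
import numpy as np, cv2
from scipy.spatial.transform import Rotation as R
from workcell import readout, imaging, close_job
def save(n,im): cv2.imwrite('pics/'+n,cv2.cvtColor(im,cv2.COLOR_RGB2BGR))
def cam(name,obs=None):
    p=imaging.camera_params(name)
    K=np.array([[p['fx'],0,p['cx']],[0,p['fy'],p['cy']],[0,0,1.]])
    if 'rvec' in p:
        Rm=cv2.Rodrigues(np.array(p['rvec'],float))[0]; t=np.array(p['tvec'],float).ravel()
    else:
        T=np.array(p['T_tool_cam'],float); W=np.eye(4); W[:3,:3]=R.from_rotvec(obs['orientation']).as_matrix(); W[:3,3]=obs['ee_pos']
        M=np.linalg.inv(W@T); Rm=M[:3,:3]; t=M[:3,3]
    return K,Rm,t
def back(c,uv,z):
    K,Rm,t=c; d=Rm.T@np.linalg.inv(K)@np.array([uv[0],uv[1],1.]); o=-Rm.T@t
    return o+d*(z-o[2])/d[2]
def proj(c,P):
    K,Rm,t=c; q=K@(Rm@np.array(P,float)+t); return q[:2]/q[2]
E
python3 - <<'E'
from h import *
o=readout.get_obs(); print(o)
for n in ['scene','top','wrist']:
    save(n+'0.png',imaging.get_image(n)); print(n,imaging.camera_params(n))
E
```

```text
pics
{'t': 0.0, 'qpos': array([-1.35097992e+00,  4.23843347e-01,  1.63065007e+00,  4.83795090e-05,
        1.08861060e+00, -1.89960587e-02]), 'qvel': array([-0.00222491,  0.00019388,  0.00055811, -0.0007599 , -0.00021669,
        0.00093093]), 'joint_torque': array([-5.84689697e-04, -5.44613421e+01, -2.73667270e+01,  6.45338511e-02,
        2.29250657e-02, -1.34629026e-04]), 'ee_pos': array([ 147.76588631, -606.72653724,  221.91582462]), 'orientation': array([-3.11772996e+00, -3.74020303e-01,  1.70931689e-04]), 'ft_force': array([ 0.74901371,  0.46435132, -0.17962412]), 'moment': array([ 0.04539246,  0.02678936, -0.0098586 ]), 'width': 87.83558558984765}
scene {'fx': 493.08904987761514, 'fy': 493.08904987761514, 'cx': 314.5587791016824, 'cy': 201.60163577012304, 'rvec': array([ 1.00103161,  2.46496261, -0.98910396]), 'tvec': array([ 415.96336951, -259.88411699, 1869.27632951])}
top {'fx': 378.48101889825404, 'fy': 378.48101889825404, 'cx': 321.8883050129274, 'cy': 195.59236909837134, 'rvec': array([ 2.17274697, -2.04925371,  0.21154189]), 'tvec': array([-17.23802952, 609.8787753 , 874.08505528])}
wrist {'fx': 286.8706473042947, 'fy': 286.8706473042947, 'cx': 316.9057908612802, 'cy': 203.0518764514173, 'T_tool_cam': array([[-9.92490073e-04, -9.60929522e-01, -2.76791381e-01,
         7.54350670e+01],
       [ 9.99999482e-01, -8.91799323e-04, -4.89658536e-04,
         1.13930414e+00],
       [ 2.23684977e-04, -2.76791723e-01,  9.60929910e-01,
        -1.61152444e+02],
       [ 0.00000000e+00,  0.00000000e+00,  0.00000000e+00,
         1.00000000e+00]])}
```

View pics/scene0.png

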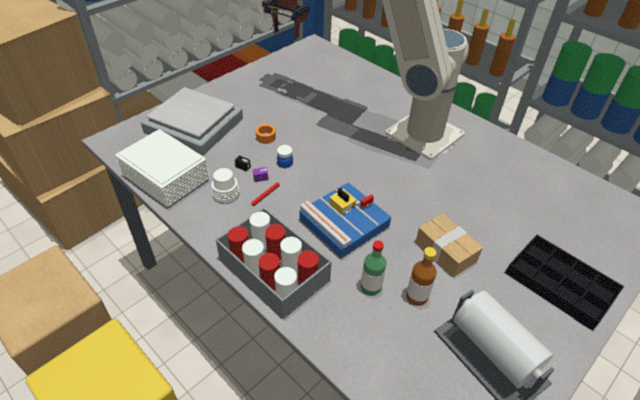

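View pics/top0.png

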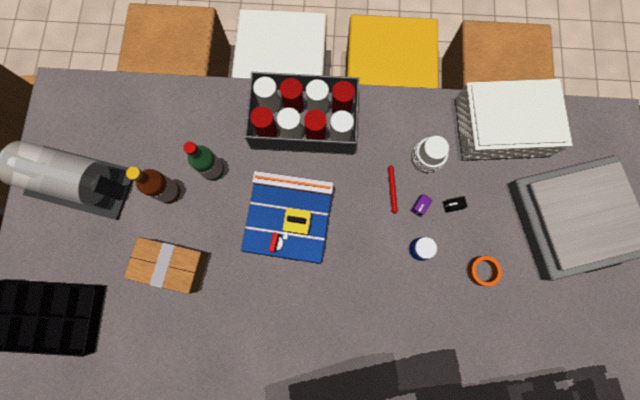

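View pics/wrist0.png

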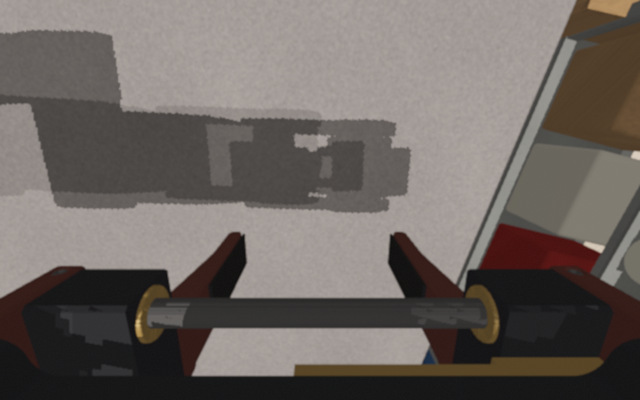

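Knob-shaped candidates in the top view are black at (455,204) and purple at (422,205). The black one is meant. I'll check a close crop and measure coarsely.

```bash
python3 - <<'E'
from h import *
im=cv2.imread('pics/top0.png')
a=cv2.resize(im[165:270,235:340],None,fx=5,fy=5,interpolation=cv2.INTER_CUBIC)
b=cv2.resize(im[180:230,400:480],None,fx=6,fy=6,interpolation=cv2.INTER_CUBIC)
cv2.imwrite('pics/c1.png',a);cv2.imwrite('pics/c2.png',b)
c=cam('top'); print('campos',-c[1].T@c[2])
for n,uv,z in [('knob',(455,204),36),('fin',(297,220),112),('lock',(276,242),88),('tub',(424,249),62),('tape',(486,271),36),('marker',(393,190),16),('cups',(434,150),90),('purple',(422,205),36)]:
    print(n,back(c,uv,z).round(1))
for uv in [(255,173),(333,180),(322,262),(242,251)]: print(back(c,uv,50).round(1))
E
```

```text
campos [420.16799577   8.68852747 979.62100779]
knob [ 613.4 -319.5   36. ]
fin [538.8  71.9 112. ]
lock [487.3 119.1  88. ]
tub [ 493.3 -234.5   62. ]
tape [ 450.8 -393.1   36. ]
marker [ 645.2 -165.4   16. ]
cups [ 734.8 -250.8   90. ]
purple [ 605.9 -235.9   36. ]
[661.  191.5  50. ]
[654.3  -7.1  50. ]
[448.6   8.7  50. ]
[463.6 204.6  50. ]
```

View pics/c1.png

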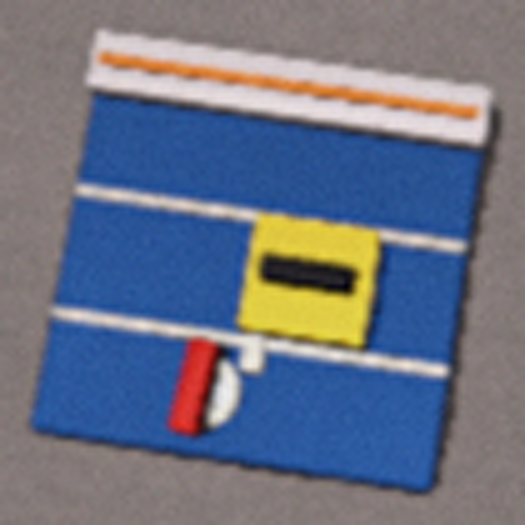

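View pics/c2.png

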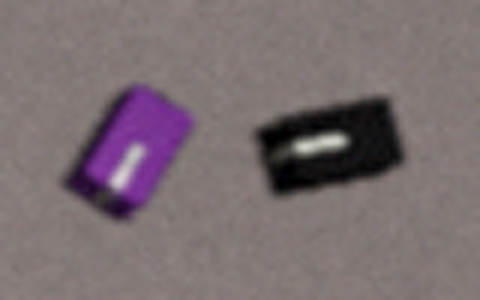

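>>> {"name": "carry_out", "arguments": {
  "rows": [
    [[0.025,-0.0313,0],[0,0,0],0],
    [[0.025,-0.0313,0],[0,0,0],0],
    [[0.025,-0.0313,0],[0,0,0],0],
    [[0.025,-0.0313,0],[0,0,0],0],
    [[0.025,-0.0313,0],[0,0,0],0],
    [[0.025,-0.0313,0],[0,0,0],0],
    [[0.025,-0.0313,0],[0,0,0],0],
    [[0.025,-0.0313,0],[0,0,0],0],
    [[0.025,-0.0313,0],[0,0,0],0],
    [[0.025,-0.0313,0],[0,0,0],0],
    [[0.025,-0.0313,0],[0,0,0],0],
    [[0.025,-0.0313,0],[0,0,0],0]
  ]
}}

```text
t: 1.15
ee_pos: [350.7, -169.5, 222.8]
orientation: [3.119, 0.373, 0.001]
ft_force: [-0.7, 0.9, 0.5]
width: 88.2
```

>>> {"name": "carry_out", "arguments": {
  "rows": [
    [[0.025,-0.0313,0],[0,0,0],0],
    [[0.025,-0.0313,0],[0,0,0],0],
    [[0.025,-0.0313,0],[0,0,0],0],
    [[0.025,-0.0313,0],[0,0,0],0],
    [[0.025,-0.0313,0],[0,0,0],0],
    [[0.025,-0.0313,0],[0,0,0],0],
    [[0.025,-0.0313,0],[0,0,0],0],
    [[0.025,-0.0313,0],[0,0,0],0],
    [[0,0,0],[0,0,-0.12],0],
    [[0,0,0],[0,0,-0.12],0],
    [[0,0,0],[0,0,-0.12],0],
    [[0,0,0],[0,0,-0.12],0]
  ]
}}

```text
t: 2.15
ee_pos: [485.4, 119.7, 222.3]
orientation: [-2.937, -1.115, 0.001]
ft_force: [-0.9, 0.8, 0.2]
width: 87.6
```

>>> {"name": "carry_out", "arguments": {
  "rows": [
    [[0,0,0],[0,0,-0.12],0],
    [[0,0,0],[0,0,-0.12],0],
    [[0,0,0],[0,0,-0.12],0],
    [[0,0,0],[0,0,-0.12],0],
    [[0,0,0],[0,0,-0.12],0],
    [[0,0,0],[0,0,-0.12],0],
    [[0,0,0],[0,0,-0.12],0],
    [[0,0,0],[0,0,-0.12],0],
    [[0,0,0],[0,0,-0.12],0],
    [[0,0,0],[0,0,-0.12],0],
    [[0,0,0],[0,0,-0.12],0],
    [[0,0,0],[0,0,-0.12],0]
  ]
}}

```text
t: 3.15
ee_pos: [485.4, 119.2, 222.5]
orientation: [-1.474, -2.774, 0.0]
ft_force: [-0.9, -0.7, 0.5]
width: 87.9
```

>>> {"name": "carry_out", "arguments": {
  "rows": [
    [[0,0,0],[0,0,-0.12],0],
    [[0,0,0],[0,0,-0.12],0],
    [[0,0,0],[0,0,-0.12],0],
    [[0,0,0],[0,0,-0.12],0],
    [[0,0,0],[0,0,-0.12],0],
    [[0,0,0],[0,0,-0.12],0],
    [[0,0,0],[0,0,-0.12],0],
    [[0,0,0],[0,0,-0.08],0],
    [[0,0,0],[0,0,0],0],
    [[0,0,0],[0,0,0],0]
  ]
}}

```text
t: 3.98
ee_pos: [485.5, 119.2, 222.6]
orientation: [-0.103, -3.14, 0.0]
ft_force: [0.4, 0.8, -0.7]
width: 87.9
```

```bash
cat >> h.py <<'E'
def yaw(o):
    x=R.from_rotvec(o['orientation']).as_matrix()[:,0]; return np.arctan2(x[1],x[0])
def st(o): print('t',o['t'],'pos',o['ee_pos'].round(1),'yaw',round(yaw(o),4),'q6',o['qpos'][5].round(2),'z',R.from_rotvec(o['orientation']).as_matrix()[:,2].round(4),'F',o['ft_force'].round(1),'M',o['moment'].round(2),'w',o['width'].round(1))
def totool(o,P):
    return R.from_rotvec(o['orientation']).as_matrix().T@(np.array(P)-o['ee_pos'])
E
python3 - <<'E'
from h import *
o=readout.get_obs(); st(o); save('w1.png',imaging.get_image('wrist'))
E
```

```text
Traceback (most recent call last):
  File "h.py", line 21, in st
    def st(o): print('t',o['t'],'pos',o['ee_pos'].round(1),'yaw',round(yaw(o),4),'q6',o['qpos'][5].round(2),'z',R.from_rotvec(o['orientation']).as_matrix()[:,2].round(4),'F',o['ft_force'].round(1),'M',o['moment'].round(2),'w',o['width'].round(1))
                                                                                                                                                                                                                                  ^^^^^^^^^^^^^^^^
AttributeError: 'float' object has no attribute 'round'
```

```bash
sed -i "s/o\['width'\].round(1)/round(o['width'],1)/" h.py
python3 - <<'E'
from h import *
o=readout.get_obs(); st(o); save('w1.png',imaging.get_image('wrist'))
E
```

```text
t 3.9833 pos [485.5 119.2 222.6] yaw 3.0762 q6 -1.29 z [-3.e-04 -0.e+00 -1.e+00] F [ 0.4  0.8 -0.7] M [-0.02 -0.06 -0.02] w 87.9
```

View pics/w1.png

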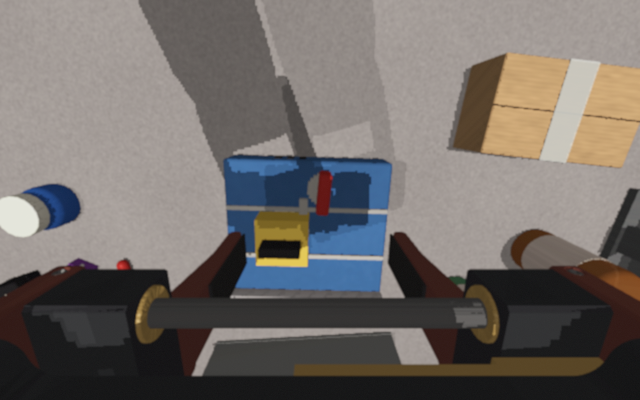

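```bash
python3 - <<'E'
from h import *
im=cv2.imread('pics/w1.png')
cv2.imwrite('pics/c3.png',cv2.resize(im[145:300,215:400],None,fx=4,fy=4,interpolation=cv2.INTER_CUBIC))
E
```

```text
(no output)
```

View pics/c3.png

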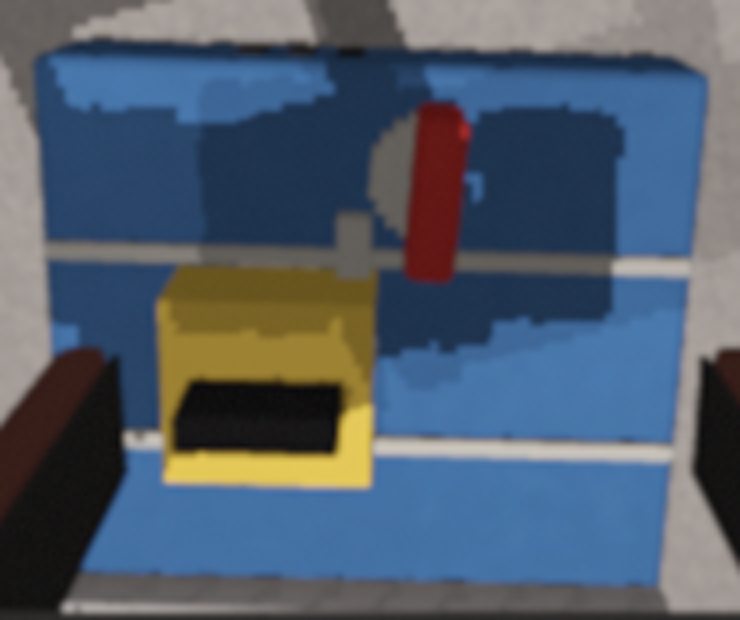

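```bash
cat >> h.py <<'E'
from scipy.optimize import minimize
def box(cx,cy,yaw,lx,ly,z0,z1):
    c,s=np.cos(yaw),np.sin(yaw)
    return np.array([[cx+c*a*lx/2-s*b*ly/2, cy+s*a*lx/2+c*b*ly/2, z] for a in(-1,1) for b in(-1,1) for z in(z0,z1)])
def render(c,P,shape,ss=4):
    m=np.zeros((shape[0]*ss,shape[1]*ss),np.uint8)
    uv=np.array([proj(c,p) for p in P]); uv=(uv+0.5)*ss-0.5
    h=cv2.convexHull(uv.astype(np.float32)).reshape(-1,2)
    cv2.fillConvexPoly(m,np.round(h*16).astype(np.int32),255,cv2.LINE_AA,4)
    return cv2.resize(m,(shape[1],shape[0]),interpolation=cv2.INTER_AREA)/255.
def fitbox(c,mask,x0,lx,ly,z0,z1,valid=None):
    ys,xs=np.where(mask); r0,r1,c0,c1=max(ys.min()-15,0),ys.max()+15,max(xs.min()-15,0),xs.max()+15
    K=c[0].copy(); K[0,2]-=c0; K[1,2]-=r0; cc=(K,c[1],c[2]); mk=mask[r0:r1,c0:c1].astype(float)
    v=np.ones_like(mk) if valid is None else valid[r0:r1,c0:c1]
    f=lambda p: (((render(cc,box(p[0]*10,p[1]*10,p[2],lx,ly,z0,z1),mk.shape)-mk)**2)*v).sum()
    best=minimize(f,[x0[0]/10,x0[1]/10,x0[2]],method='Nelder-Mead',options=dict(initial_simplex=np.array([[x0[0]/10,x0[1]/10,x0[2]],[x0[0]/10+1,x0[1]/10,x0[2]],[x0[0]/10,x0[1]/10+1,x0[2]],[x0[0]/10,x0[1]/10,x0[2]+.2]])))
    return best.x*[10,10,1],best.fun,mk.sum()
E
python3 - <<'E'
from h import *
o=readout.get_obs(); c=cam('wrist',o)
im=cv2.imread('pics/w1.png'); hsv=cv2.cvtColor(im,cv2.COLOR_BGR2HSV).astype(int)
H,S,V=hsv[...,0],hsv[...,1],hsv[...,2]
roi=np.zeros(H.shape,bool); roi[155:285,245:345]=1
red=((H<8)|(H>172))&(S>130)&(V>60)&roi
yel=(H>20)&(H<35)&(S>110)&(V>70)&roi
print(red.sum(),yel.sum())
p,f,n=fitbox(c,red,(487,119,-.06),46,14,60,88); print('lock',p.round(3),f,n)
# hood incl fin
kern=np.ones((9,9),np.uint8)
hood=cv2.morphologyEx(yel.astype(np.uint8),cv2.MORPH_CLOSE,np.ones((25,25),np.uint8))>0
q,f,n=fitbox(c,hood,(538,72,-.06),56,60,52,86); print('hood',q.round(3),f,n)
d=p[:2]-q[:2]; a=q[2]; print('lock in sealer', d@[np.cos(a),np.sin(a)], d@[-np.sin(a),np.cos(a)])
print('tool', totool(o,[p[0],p[1],64]))
E
```

```text
522 2093
lock [ 4.87231e+02  1.24826e+02 -1.35000e-01] 102.16444444444444 522.0
hood [ 5.39682e+02  7.39870e+01 -1.20000e-01] 159.93877739331026 2799.0
lock in sealer -58.1410120906081 44.21766815777628
tool [ -1.44675075   5.70756541 158.56857778]
```

>>> {"name": "carry_out", "arguments": {
  "rows": [
    [[-0.001,0.0055,0],[0,0,0.07],0.3],
    [[0,0,0.04],[0,0,0],0.5],
    [[0,0,0.04],[0,0,0],0.5],
    [[0,0,0.03],[0,0,0],0.5],
    [[0,0,0.03],[0,0,0],0.5],
    [[0,0,0.017],[0,0,0],0.5],
    [[0,0,0],[0,0,0],0.5],
    [[0,0,0],[0,0,0],0.5]
  ]
}}

```text
t: 4.7
ee_pos: [486.4, 124.6, 65.1]
orientation: [-0.211, -3.132, 0.001]
ft_force: [0.7, -0.3, 0.3]
width: 44.2
```

```bash

python3 - <<'E'
from h import *
o=readout.get_obs(); st(o); save('w2.png',imaging.get_image('wrist'))
E
```

```text
t 4.7 pos [486.4 124.6  65.1] yaw 3.0074 q6 -1.21 z [-2.1e-03 -5.0e-04 -1.0e+00] F [ 0.7 -0.3  0.3] M [ 0.02 -0.1   0.02] w 44.2
```

View pics/w2.png

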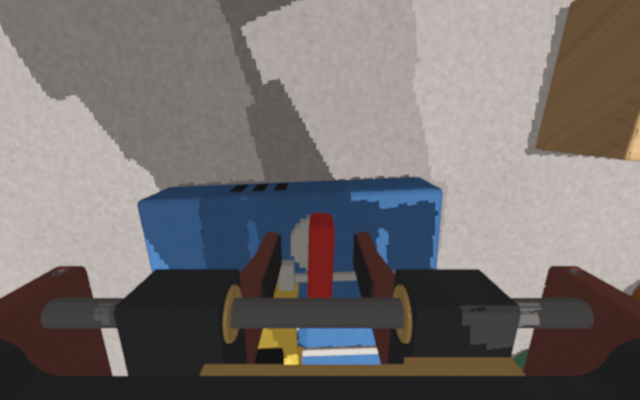

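>>> {"name": "carry_out", "arguments": {
  "rows": [
    [[0,0,0],[0,0,0],1],
    [[0,0,0],[0,0,0],1],
    [[0,0,0],[0,0,0],1],
    [[0,0,0],[0,0,0],1],
    [[0,0,0],[0,0,0],1],
    [[0,0,0],[0,0,0],1]
  ]
}}

```text
t: 5.25
ee_pos: [487.6, 126.0, 66.5]
orientation: [0.21, 3.133, 0.004]
ft_force: [-2.1, 9.4, 4.9]
width: 13.5
```

```bash

python3 - <<'E'
from h import *
o=readout.get_obs(); st(o)
E
```

```text
t 5.25 pos [487.6 126.   66.5] yaw 3.0074 q6 -1.21 z [ 0.0016  0.0023 -1.    ] F [-2.1  9.4  4.9] M [ 1.64  0.19 -0.05] w 13.5
```

>>> {"name": "carry_out", "arguments": {
  "rows": [
    [[0,0.0015,0],[0,0,0.06],1],
    [[0,0,0],[0,0,0.12],1],
    [[0,0,0],[0,0,0.12],1],
    [[0,0,0],[0,0,0.12],1],
    [[0,0,0],[0,0,0.12],1],
    [[0,0,0],[0,0,0.12],1],
    [[0,0,0],[0,0,0],1]
  ]
}}

```text
t: 5.83
ee_pos: [487.4, 126.0, 66.5]
orientation: [1.222, 2.894, 0.0]
ft_force: [-0.6, -1.5, 6.9]
width: 13.6
```

```bash

python3 - <<'E'
from h import *
o=readout.get_obs(); st(o)
E
```

```text
t 5.8333 pos [487.4 126.   66.5] yaw 2.3424 q6 -0.54 z [ 6.e-04 -2.e-04 -1.e+00] F [-0.6 -1.5  6.9] M [-0.42  0.16 -0.03] w 13.6
```

>>> {"name": "carry_out", "arguments": {
  "rows": [
    [[0,0,0],[0,0,0.12],1],
    [[0,0,0],[0,0,0.12],1],
    [[0,0,0],[0,0,0.12],1],
    [[0,0,0],[0,0,0.12],1],
    [[0,0,0],[0,0,0.12],1],
    [[0,0,0],[0,0,0.12],1],
    [[0,0,0],[0,0,0.12],1],
    [[0,0,0],[0,0,0.05],1],
    [[0,0,0],[0,0,0],1]
  ]
}}

```text
t: 6.58
ee_pos: [487.2, 125.8, 66.5]
orientation: [2.342, 2.093, -0.001]
ft_force: [-1.1, -1.1, 7.9]
width: 14.7
```

```bash

python3 - <<'E'
from h import *
o=readout.get_obs(); st(o)
E
```

```text
t 6.5833 pos [487.2 125.8  66.5] yaw 1.4585 q6 0.34 z [ 4.e-04 -9.e-04 -1.e+00] F [-1.1 -1.1  7.9] M [-0.4   0.33  0.88] w 14.7
```

>>> {"name": "carry_out", "arguments": {
  "rows": [
    [[0,0,0],[0,0,-0.05],0.6],
    [[0,0,0],[0,0,0],0.6],
    [[0,0,0],[0,0,0],0.6],
    [[0,0,0],[0,0,0],0.6],
    [[0,0,-0.02],[0,0,0],0.6],
    [[0,0,-0.04],[0,0,0],0.6],
    [[0,0,-0.04],[0,0,0],0.6],
    [[-0.023,0.029,-0.01],[0,0,0],0.5],
    [[-0.023,0.029,0],[0,0,0],0.3],
    [[0,0,0],[0,0,0],0.3],
    [[0,0,0],[0,0,0],0.3]
  ]
}}

```text
t: 7.5
ee_pos: [543.1, 75.7, 175.9]
orientation: [2.292, 2.148, 0.001]
ft_force: [-0.6, 0.2, -0.0]
width: 58.8
```

```bash

python3 - <<'E'
from h import *
o=readout.get_obs(); st(o); im=imaging.get_image('wrist');save('w3.png',im)
c=cam('wrist',o); print(proj(c,[539.5,73.5,112]),proj(c,[487,126,88]))
save('c4.png',cv2.resize(im[120:320,200:440],None,fx=3,fy=3,interpolation=cv2.INTER_CUBIC))
E
```

```text
t 7.5 pos [543.1  75.7 175.9] yaw 1.5057 q6 0.18 z [ 9.e-04  2.e-04 -1.e+00] F [-0.6  0.2 -0. ] M [-0.01 -0.1   0.01] w 58.8
[312.77061488 217.29222206] [248.10593808 154.4810678 ]
```

View pics/c4.png

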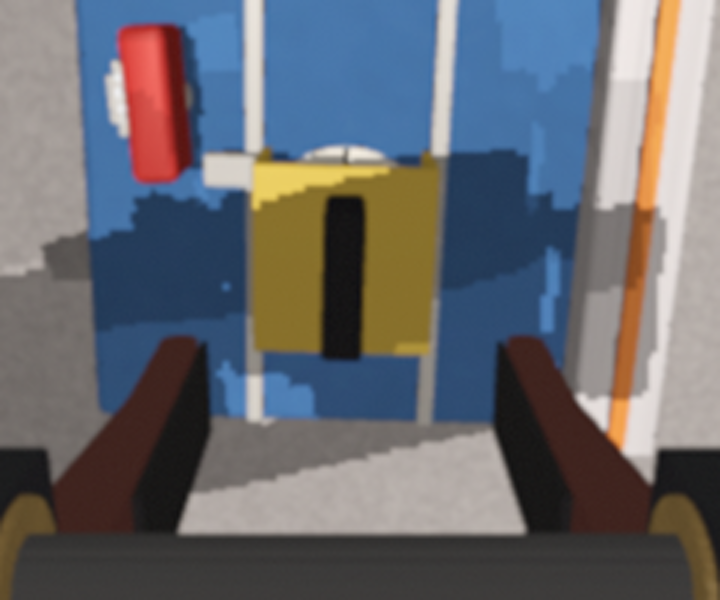

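```bash

python3 - <<'E'
from h import *
o=readout.get_obs(); c=cam('wrist',o)
f=lambda u,v:((u+.5)/3+200-.5,(v+.5)/3+120-.5)
for a,b,z in [((253,5),(256,415),50),((448,5),(425,415),50),((662,5),(617,440),55)]:
    A=back(c,f(*a),z);B=back(c,f(*b),z); d=A-B; print(np.arctan2(d[1],d[0])-np.pi/2, A.round(1),B.round(1))
im=cv2.imread('pics/w3.png'); hsv=cv2.cvtColor(im,cv2.COLOR_BGR2HSV).astype(int)
H,S,V=hsv[...,0],hsv[...,1],hsv[...,2]
roi=np.zeros(H.shape,bool); roi[120:245,225:350]=1
yel=(H>20)&(H<35)&(S>110)&(V>70)&roi
hood=cv2.morphologyEx(yel.astype(np.uint8),cv2.MORPH_CLOSE,np.ones((25,25),np.uint8))>0
q,fv,n=fitbox(c,hood,(540,73,-.1),56,60,52,86); print('hood',q.round(3),fv,n)
fin=(V<45)&roi; fin[:,:300]=0; fin[:,330:]=0; fin[:180]=0
q,fv,n=fitbox(c,fin,(540,73,-.1),12,44,86,112); print('fin',q.round(3),fv,n)
red=((H<8)|(H>172))&(S>130)&(V>60); red[:,:235]=0; red[:,270:]=0; red[200:]=0
r,fv,n=fitbox(c,red,(487,126,-.1),14,46,60,88); print('lock',r.round(3),fv,n)
print('tool', totool(o,[q[0],q[1],91]))
E
```

```text
-0.08902535500468733 [514.6 152.1  50. ] [501.8   8.1  50. ]
-0.09243501592698955 [576.9 148.   50. ] [563.6   4.2  50. ]
-0.07307237746134554 [643.5 143.7  55. ] [632.4  -7.7  55. ]
hood [ 5.38449e+02  7.35040e+01 -9.70000e-02] 428.6382775855441 3802.0
fin [ 5.3893e+02  7.4435e+01 -9.4000e-02] 192.360768935025 638.0
lock [ 4.85978e+02  1.25671e+02 -7.60000e-02] 232.63735486351402 967.0
tool [-2.05430788 -2.53869708 84.2656202 ]
```

>>> {"name": "carry_out", "arguments": {
  "rows": [
    [[-0.0014,-0.0032,0],[0,0,0.025],0.3],
    [[0,0,0.04],[0,0,0],0.5],
    [[0,0,0.03],[0,0,0],0.6],
    [[0,0,0.014],[0,0,0],1],
    [[0,0,0],[0,0,0],1],
    [[0,0,0],[0,0,0],1],
    [[0,0,0],[0,0,0],1],
    [[0,0,0],[0,0,0],1],
    [[0,0,0],[0,0,0],1]
  ]
}}

```text
t: 8.3
ee_pos: [540.5, 75.7, 93.1]
orientation: [2.314, 2.121, 0.005]
ft_force: [9.8, -2.1, -9.8]
width: 11.9
```

```bash

python3 - <<'E'
from h import *
o=readout.get_obs(); st(o); im=imaging.get_image('wrist');save('w4.png',im)
E
```

```text
t 8.3 pos [540.5  75.7  93.1] yaw 1.4838 q6 0.2 z [ 4.3e-03  4.0e-04 -1.0e+00] F [ 9.8 -2.1 -9.8] M [-0.36 -1.32 -0.23] w 11.9
```

View pics/w4.png

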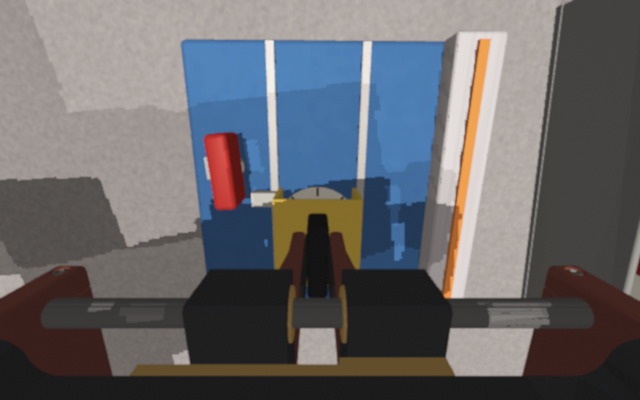

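>>> {"name": "carry_out", "arguments": {
  "rows": [
    [[0.004,0.001,0],[0,0,0],1],
    [[0.008,0,0],[0,0,0],1],
    [[0.008,0,0],[0,0,0],1],
    [[0.01,0,0],[0,0,0],1],
    [[0.01,0,0],[0,0,0],1],
    [[0.01,0,0],[0,0,0],1],
    [[0.01,0,0],[0,0,0],1],
    [[0.008,0,0],[0,0,0],1],
    [[0.004,0,0],[0,0,0],1],
    [[0,0,0],[0,0,0],1]
  ]
}}

```text
t: 9.18
ee_pos: [547.1, 145.7, 92.9]
orientation: [2.311, 2.122, -0.002]
ft_force: [1.2, -12.2, 8.7]
width: 12.1
```

```bash

python3 - <<'E'
from h import *
o=readout.get_obs(); st(o)
E
```

```text
t 9.1833 pos [547.1 145.7  92.9] yaw 1.4856 q6 0.33 z [ 0.0017 -0.0034 -1.    ] F [  1.2 -12.2   8.7] M [-2.35 -0.34 -0.24] w 12.1
```

>>> {"name": "carry_out", "arguments": {
  "rows": [
    [[-0.001,0,0],[0,0,0],0.6],
    [[0,0,0],[0,0,0],0.5],
    [[0,0,0],[0,0,0],0.4],
    [[0,0,-0.03],[0,0,0],0.3],
    [[0,0,-0.04],[0,0,0],0.1],
    [[-0.035,0,-0.015],[0,0,0],0],
    [[-0.039,0,0],[0,0,0],0],
    [[0,0,0],[0,0,0],0],
    [[0,0,0],[0,0,0],0]
  ]
}}

```text
t: 9.93
ee_pos: [539.3, 71.3, 176.9]
orientation: [-2.319, -2.119, -0.0]
ft_force: [-0.4, 0.3, -0.2]
width: 68.2
```

```bash

python3 - <<'E'
from h import *
o=readout.get_obs(); st(o); im=imaging.get_image('wrist');save('w5.png',im)
c=cam('wrist',o); print(proj(c,[540.9,74.9,76]),proj(c,[487,126,88]))
save('c5.png',cv2.resize(im[160:260,260:380],None,fx=6,fy=6,interpolation=cv2.INTER_CUBIC))
E
```

```text
t 9.9333 pos [539.3  71.3 176.9] yaw 1.4808 q6 0.2 z [-1.e-04  3.e-04 -1.e+00] F [-0.4  0.3 -0.2] M [-0.06 -0.1  -0.02] w 68.2
[318.42491263 198.51998986] [250.89567824 150.59908512]
```

View pics/w5.png

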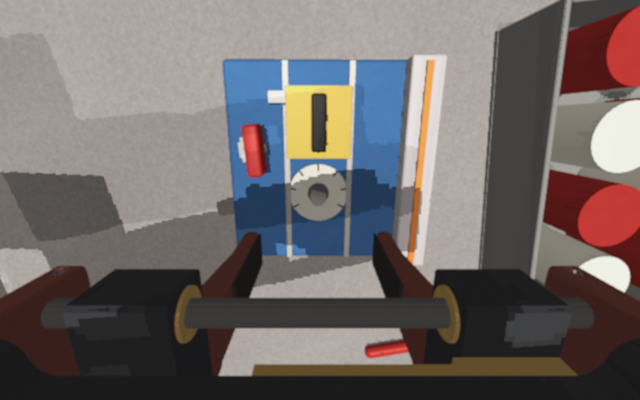

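View pics/c5.png

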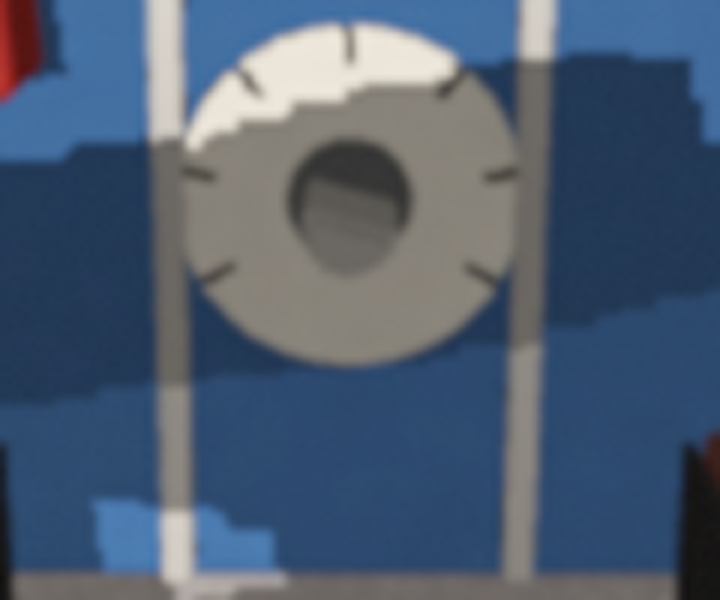

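```bash

python3 - <<'E'
from h import *
im=cv2.imread('pics/w5.png')[175:215,298:338]
a=cv2.resize(im,None,fx=14,fy=14,interpolation=cv2.INTER_CUBIC).astype(float)
a=np.clip((a-30)*2.2,0,255).astype(np.uint8)
cv2.imwrite('pics/c6.png',a)
E
```

```text
(no output)
```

View pics/c6.png

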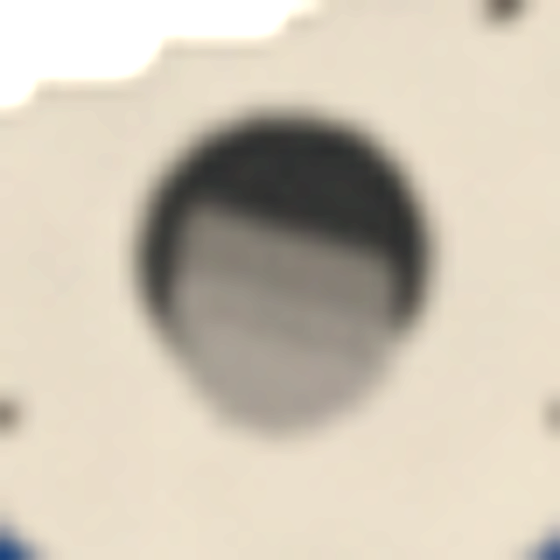

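```bash
cat >> h.py <<'E'
def dprof(r,f,z,x,y,a,n=60):
    th0=np.arccos(f/r); th=np.linspace(th0,2*np.pi-th0,n)
    p=np.c_[r*np.cos(th),r*np.sin(th)]; c,s=np.cos(a),np.sin(a)
    return np.c_[x+c*p[:,0]-s*p[:,1], y+s*p[:,0]+c*p[:,1], np.full(n,z)]
def spin(x,y,a,zb=50): # a= world yaw of flat normal
    return np.vstack([dprof(8,2,zb,x,y,a),dprof(8,2,72,x,y,a),dprof(6.5,.8,76,x,y,a)])
E
python3 - <<'E'
from h import *
o=readout.get_obs(); c=cam('wrist',o)
f=lambda u,v:((u+.5)/14+298-.5,(v+.5)/14+175-.5)
for a,b,z in [((190,205),(390,255),50),((180,275),(385,335),72)]:
    A=back(c,f(*a),z);B=back(c,f(*b),z); d=A-B; ang=np.arctan2(d[1],d[0])-np.pi/2; print('flat normal yaw',ang, ang%np.pi, A.round(1),B.round(1))
pts=np.array([f(*p) for p in [(172,260),(165,310),(210,410),(240,428),(280,436),(320,430),(360,405),(395,345),(393,270),(240,217),(290,230),(340,242),(185,225)]])
def cost(p):
    P=spin(p[0]*10,p[1]*10,p[2]); uv=np.array([proj(c,q) for q in P]).astype(np.float32)
    h=cv2.convexHull(uv*16)
    return sum(min(abs(cv2.pointPolygonTest(h,(float(q[0]*16),float(q[1]*16)),True))/16,3)**2 for q in pts)
for a0 in (1.0,1.2,1.4):
    r=minimize(cost,[54.0,7.4,a0],method='Nelder-Mead',options=dict(initial_simplex=[[54,7.4,a0],[54.5,7.4,a0],[54,7.9,a0],[54,7.4,a0+.2]])); print(r.x*[10,10,1],r.fun)
# dial plate centre
im=cv2.imread('pics/w5.png'); 
E
```

```text
flat normal yaw 1.230014140161341 1.230014140161341 [533.8  79.6  50. ] [548.1  74.5  50. ]
flat normal yaw 1.1878518367289939 1.1878518367289939 [533.6  79.9  72. ] [547.2  74.4  72. ]
[540.2274027   75.5812748    1.21773043] 1.0339446035354825
[540.22600766  75.58179056   1.21785988] 1.0339368832887281
[540.22662072  75.58147752   1.21796713] 1.0339503409382518
```

>>> {"name": "carry_out", "arguments": {
  "rows": [
    [[-0.0381,0.0109,0],[0,0,0],0],
    [[-0.0381,0.0109,0],[0,0,0],0],
    [[-0.0381,0.0109,0],[0,0,0],0],
    [[-0.0381,0.0109,0],[0,0,0],0],
    [[-0.0381,0.0109,0],[0,0,0],0],
    [[-0.0381,0.0109,0],[0,0,0],0],
    [[-0.0381,0.0109,0],[0,0,0],0],
    [[-0.0381,0.0109,0],[0,0,0],0],
    [[-0.0381,0.0109,0],[0,0,0],0],
    [[-0.0381,0.0109,0],[0,0,0],0],
    [[0,0,0],[0,0,0],0],
    [[0,0,0],[0,0,0],0]
  ]
}}

```text
t: 10.98
ee_pos: [615.5, -317.0, 175.2]
orientation: [-2.317, -2.12, 0.0]
ft_force: [-0.4, 1.4, 0.4]
width: 87.4
```

```bash

python3 - <<'E'
from h import *
o=readout.get_obs(); st(o); im=imaging.get_image('wrist');save('w6.png',im)
E
```

```text
t 10.9833 pos [ 615.5 -317.   175.2] yaw 1.4822 q6 -0.4 z [-0.001   0.0011 -1.    ] F [-0.4  1.4  0.4] M [ 0.01 -0.1   0.02] w 87.4
```

View pics/w6.png

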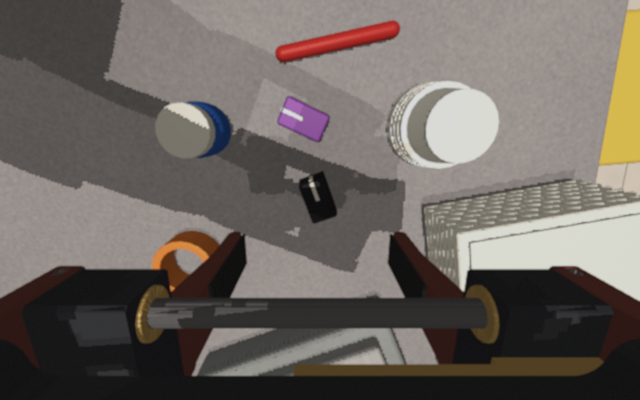

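```bash

python3 - <<'E'
from h import *
o=readout.get_obs(); c=cam('wrist',o)
im=cv2.imread('pics/w6.png'); V=im.max(2)
sub=V[165:228,290:350]
cv2.imwrite('pics/c7.png',cv2.resize(np.clip(im[165:228,290:350].astype(float)*1.6,0,255).astype(np.uint8),None,fx=10,fy=10,interpolation=cv2.INTER_CUBIC))
m=np.zeros(V.shape,bool); m[165:228,290:350]=sub<50
m=cv2.morphologyEx(m.astype(np.uint8),cv2.MORPH_CLOSE,np.ones((7,7),np.uint8))>0
n,l,s,_=cv2.connectedComponentsWithStats(m.astype(np.uint8)); k=1+s[1:,4].argmax(); m=l==k; print(s[k])
for a0 in (1.6,1.8):
    p,f,n=fitbox(c,m,(614,-319,a0),48,30,0,36); print(p,f,n)
print(totool(o,[p[0],p[1],8]), 'turn z', yaw(o)-p[2])
E
```

```text
[ 299  171   38   52 1272]
[ 615.02784401 -323.78785277    1.80689303] 98.68502883506343 1272.0
[ 615.10444    -323.97861551    1.81217848] 99.04575163398692 1272.0
[ -8.66168108   0.94675161 167.25728886] turn z -0.328592161994981
```

View pics/c7.png

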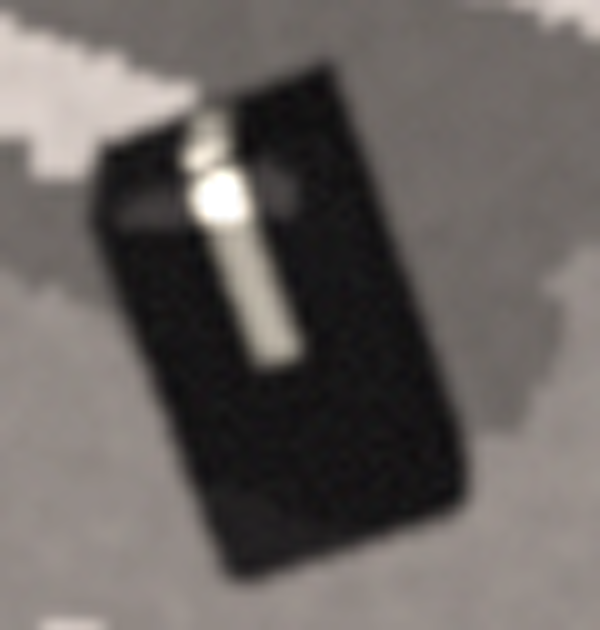

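```bash

python3 - <<'E'
from h import *
o=readout.get_obs(); c=cam('wrist',o); t=cam('top')
print('cups top w',back(c,(462,126),90),'base-ish', back(c,(400,130),0))
print('cups top t',back(t,(435,147),90))
for z in (0,60,100): print(z,'basket w',back(c,(424,205),z),back(c,(459,240),z),'t',back(t,(469,91),z),back(t,(461,158),z),back(t,(470,150),z))
E
```

```text
cups top w [ 740.95667449 -256.03299407   90.        ] base-ish [ 714.45072552 -259.52166044    0.        ]
cups top t [ 742.72374933 -253.28963916   90.        ]
0 basket w [ 7.42827490e+02 -3.51157516e+02 -5.68434189e-14] [ 787.5175281  -401.37249345    0.        ] t [ 946.08941017 -375.42017036    0.        ] [ 748.26640212 -349.83985394    0.        ] [ 772.38743939 -374.58844812    0.        ]
60 basket w [ 721.31664811 -331.63066912   60.        ] [ 758.03886485 -372.89277881   60.        ] t [ 913.87768277 -351.89421319   60.        ] [ 728.17097315 -327.8806445    60.        ] [ 750.81464088 -351.11343243   60.        ]
100 basket w [ 706.97608715 -318.61277096  100.        ] [ 738.38642269 -353.90630239  100.        ] t [ 892.40319783 -336.21024174  100.        ] [ 714.77402051 -313.24117154  100.        ] [ 736.43277521 -335.46342196  100.        ]
```

>>> {"name": "carry_out", "arguments": {
  "rows": [
    [[0,0,0],[0,0,-0.11],0],
    [[0,0,0],[0,0,-0.11],0],
    [[0,0,0],[0,0,-0.11],0],
    [[-0.0066,-0.002,0.01],[0,0,0],0.2],
    [[0,0,0.04],[0,0,0],0.2],
    [[0,0,0.04],[0,0,0],0.2],
    [[0,0,0.03],[0,0,0],0.2],
    [[0,0,0],[0,0,0],0.2],
    [[0,0,0],[0,0,0],0.2]
  ]
}}

```text
t: 11.78
ee_pos: [613.5, -321.7, 54.5]
orientation: [-1.934, -2.47, 0.001]
ft_force: [0.4, 0.4, 1.1]
width: 70.5
```

```bash

python3 - <<'E'
from h import *
o=readout.get_obs(); st(o); im=imaging.get_image('wrist');save('w7.png',im)
c=cam('wrist',o)
im=cv2.cvtColor(im,cv2.COLOR_RGB2BGR)
for p in box(615.1,-323.9,1.81,48,30,36,36): print(proj(c,p).round(1))
cv2.imwrite('pics/c8.png',cv2.resize(np.clip(im[150:300,240:400]*1.5,0,255).astype(np.uint8),None,fx=4,fy=4,interpolation=cv2.INTER_CUBIC))
E
```

```text
t 11.7833 pos [ 613.5 -321.7   54.5] yaw 1.8128 q6 -0.74 z [-0.0042  0.0024 -1.    ] F [0.4 0.4 1.1] M [-0.07 -0.1  -0.01] w 70.5
[340.4 271.3]
[340.4 271.3]
[297.5 271.1]
[297.5 271.1]
[342.2 205.3]
[342.2 205.3]
[296.2 205.2]
[296.2 205.2]
```

View pics/c8.png

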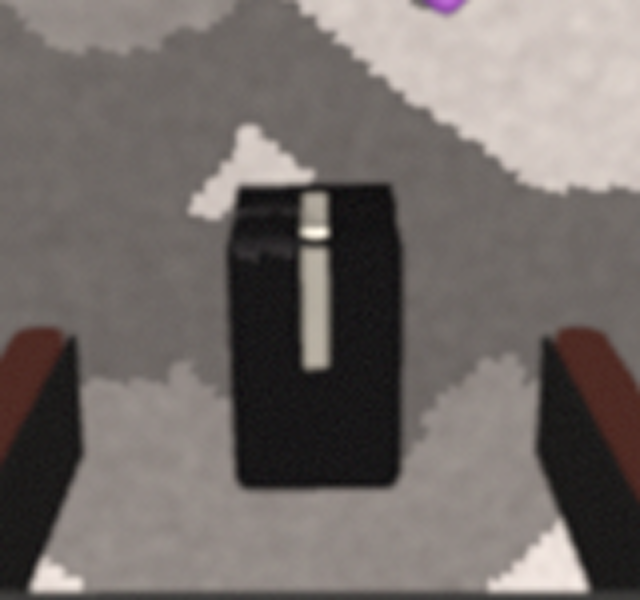

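```bash

python3 - <<'E'
from h import *
o=readout.get_obs(); c=cam('wrist',o)
f=lambda u,v:((u+.5)/4+240-.5,(v+.5)/4+150-.5)
for n,p in [('lineend',(315,369)),('FL',(231,240)),('FR',(401,240)),('BL',(240,488)),('BR',(398,488))]:
    P=back(c,f(*p),36); print(n,P.round(1),totool(o,P).round(1))
for n,p in [('baseFL',(236,187)),('baseFR',(393,187))]:
    P=back(c,f(*p),0); print(n,P.round(1),totool(o,P).round(1))
E
```

```text
lineend [ 617.  -327.9   36. ] [-5.5  0.6 20.8]
FL [ 597.9 -308.8   36. ] [ 17.7 -13.4  20.9]
FR [ 625.3 -302.    36. ] [17.7 14.9 20.8]
BL [ 609.6 -353.2   36. ] [-28.3 -12.7  20.8]
BR [ 636.8 -346.5   36. ] [-28.3  15.3  20.8]
baseFL [ 596.6 -309.4    0. ] [ 17.4 -14.8  56.9]
baseFR [ 626.5 -302.     0. ] [17.4 16.1 56.8]
```

>>> {"name": "carry_out", "arguments": {
  "rows": [
    [[-0.005,0.0007,0.01],[0,0,0],0.3],
    [[0,0,0.02],[0,0,0],0.4],
    [[0,0,0.0115],[0,0,0],0.4],
    [[0,0,0],[0,0,0],0.4],
    [[0,0,0],[0,0,0],0.4]
  ]
}}

```text
t: 12.25
ee_pos: [616.7, -328.3, 15.4]
orientation: [-1.936, -2.474, -0.0]
ft_force: [-0.4, 0.1, 0.1]
width: 52.8
```

```bash

python3 - <<'E'
from h import *
o=readout.get_obs(); st(o); im=imaging.get_image('wrist');save('w8.png',im)
im=cv2.cvtColor(im,cv2.COLOR_RGB2BGR)
cv2.imwrite('pics/c9.png',cv2.resize(np.clip(im[180:330,240:400]*1.5,0,255).astype(np.uint8),None,fx=4,fy=4,interpolation=cv2.INTER_CUBIC))
E
```

```text
t 12.25 pos [ 616.7 -328.3   15.4] yaw 1.8134 q6 -0.75 z [-1.e-04  1.e-04 -1.e+00] F [-0.4  0.1  0.1] M [-0.07 -0.06  0.07] w 52.8
```

View pics/c9.png

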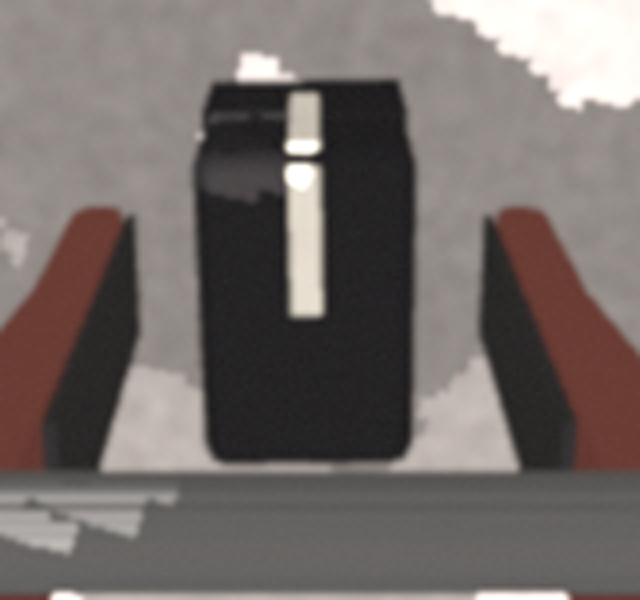

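```bash

python3 - <<'E'
from h import *
o=readout.get_obs(); c=cam('wrist',o)
f=lambda u,v:((u+.5)/4+240-.5,(v+.5)/4+180-.5)
for n,p in [('lineend',(307,318)),('FL',(198,153)),('FR',(412,153)),('BL',(210,461)),('BR',(409,461))]:
    P=back(c,f(*p),36); print(n,P.round(1),totool(o,P).round(1))
E
```

```text
lineend [ 615.9 -326.4   36. ] [  2.3  -0.6 -20. ]
FL [ 596.5 -306.8   36. ] [ 26.  -14.8 -20. ]
FR [ 623.5 -300.2   36. ] [ 26.  13. -20.]
BL [ 607.9 -351.2   36. ] [-19.9 -14.3 -20. ]
BR [ 635.2 -344.5   36. ] [-19.9  13.7 -20. ]
```

>>> {"name": "carry_out", "arguments": {
  "rows": [
    [[0.0025,-0.0005,0.002],[0,0,0],0.4],
    [[0,0,0],[0,0,0],0.4],
    [[0,0,0],[0,0,0],1],
    [[0,0,0],[0,0,0],1],
    [[0,0,0],[0,0,0],1],
    [[0,0,0],[0,0,0],1],
    [[0,0,0],[0,0,0],1],
    [[0,0,0],[0,0,0],1]
  ]
}}

```text
t: 12.97
ee_pos: [615.7, -325.9, 13.4]
orientation: [1.936, 2.474, 0.0]
ft_force: [0.3, 0.5, 2.1]
width: 29.9
```

```bash

python3 - <<'E'
from h import *
o=readout.get_obs(); st(o); im=imaging.get_image('wrist');save('w9.png',im)
im=cv2.cvtColor(im,cv2.COLOR_RGB2BGR)
cv2.imwrite('pics/c10.png',cv2.resize(np.clip(im[180:330,240:400]*1.5,0,255).astype(np.uint8),None,fx=4,fy=4,interpolation=cv2.INTER_CUBIC))
E
```

```text
t 12.9667 pos [ 615.7 -325.9   13.4] yaw 1.8137 q6 -0.75 z [ 2.e-04 -1.e-04 -1.e+00] F [0.3 0.5 2.1] M [-0.   -0.03 -0.06] w 29.9
```

View pics/c10.png

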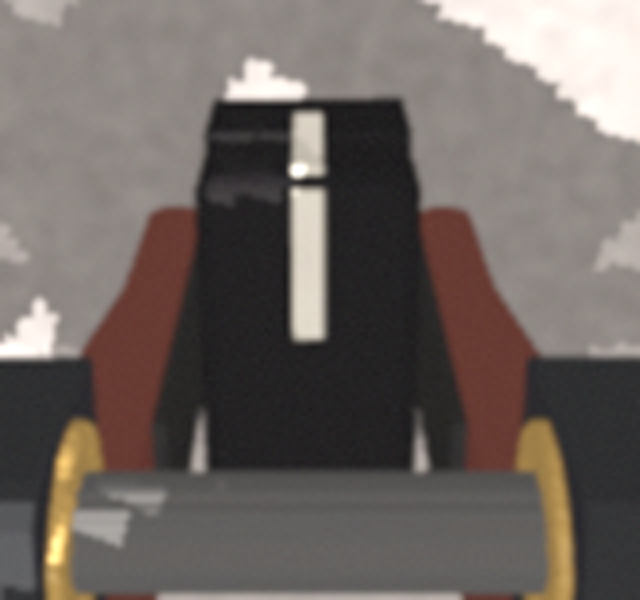

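```bash

python3 - <<'E'
from h import *
o=readout.get_obs(); c=cam('wrist',o)
f=lambda u,v:((u+.5)/4+240-.5,(v+.5)/4+180-.5)
for n,p,z in [('lineend',(308,342),36),('FL',(200,182),36),('FR',(417,182),36),('baseF',(310,100),0)]:
    P=back(c,f(*p),z); print(n,P.round(1),totool(o,P).round(1))
E
```

```text
lineend [ 615.2 -326.    36. ] [  0.1  -0.5 -22.6]
FL [ 596.2 -307.2   36. ] [ 22.9 -14.3 -22.6]
FR [ 623.3 -300.5   36. ] [ 22.9  13.5 -22.6]
baseF [ 609.8 -303.4    0. ] [23.4 -0.2 13.4]
```

>>> {"name": "carry_out", "arguments": {
  "rows": [
    [[0,0,-0.02],[0,0,0],1],
    [[0,0,-0.04],[0,0,0],1],
    [[0,0,-0.04],[0,0,0],1],
    [[0,0,-0.04],[0,0,0],1],
    [[0.03,0.0017,0],[0,0,0],1],
    [[0.03,0.0017,0],[0,0,0],1],
    [[0.03,0.0017,0],[0,0,0],1],
    [[0.03,0.0017,0],[0,0,0],1],
    [[0.03,0.0017,0],[0,0,0],1],
    [[0.03,0.0017,0],[0,0,0],1],
    [[0.03,0.0017,0],[0,0,0],1],
    [[0.03,0.0017,0],[0,0,0],1]
  ]
}}

```text
t: 14.02
ee_pos: [570.4, -88.3, 153.0]
orientation: [-1.936, -2.474, 0.0]
ft_force: [-1.0, -0.2, -1.0]
width: 29.8
```

>>> {"name": "carry_out", "arguments": {
  "rows": [
    [[0.03,0.0017,0],[0,0,0],1],
    [[0.03,0.0017,0],[0,0,0],1],
    [[0.03,0.0017,0],[0,0,0],1],
    [[0.02,0.0017,0],[0,0,0],1],
    [[0,0,0],[0,0,0.1],1],
    [[0,0,0],[0,0,0.1],1],
    [[0,0,0],[0,0,0.1],1],
    [[0,0,0],[0,0,0.1],1],
    [[0,0,0],[0,0,0.1],1],
    [[0,0,0],[0,0,0.1],1],
    [[0,0,0],[0,0,0],1],
    [[0,0,0],[0,0,0],1]
  ]
}}

```text
t: 15.02
ee_pos: [551.0, 18.7, 153.1]
orientation: [-2.578, -1.795, 0.0]
ft_force: [-0.8, -0.1, -0.9]
width: 29.7
```

```bash

python3 - <<'E'
from h import *
o=readout.get_obs(); st(o); im=imaging.get_image('wrist');save('w10.png',im)
c=cam('wrist',o)
im=cv2.cvtColor(im,cv2.COLOR_RGB2BGR)
print(proj(c,[540.5,75.2,76]), totool(o,[540.5,75.2,76]))
cv2.imwrite('pics/c11.png',cv2.resize(np.clip(im[130:280,220:420]*1.3,0,255).astype(np.uint8),None,fx=4,fy=4,interpolation=cv2.INTER_CUBIC))
E
```

```text
t 15.0167 pos [551.   18.7 153.1] yaw 1.2168 q6 0.37 z [-3.e-04 -0.e+00 -1.e+00] F [-0.8 -0.1 -0.9] M [-0.04 -0.07  0.04] w 29.7
[280.83186161 152.52159314] [ 49.35978531 -29.39810693  77.05602966]
```

View pics/c11.png

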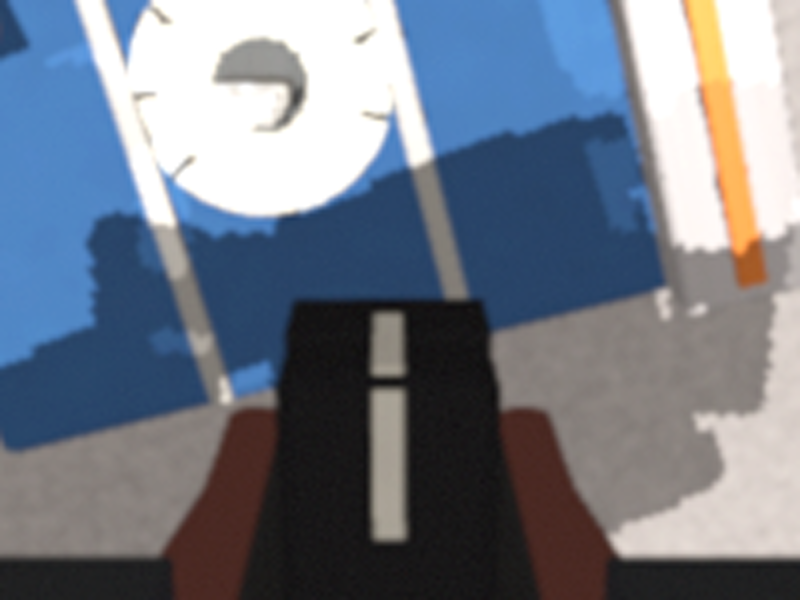

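```bash

python3 - <<'E'
from h import *
im=cv2.imread('pics/w10.png')[132:172,260:310]
a=cv2.resize(im,None,fx=14,fy=14,interpolation=cv2.INTER_CUBIC).astype(float)
cv2.imwrite('pics/c12.png',np.clip((a-60)*1.3,0,255).astype(np.uint8))
o=readout.get_obs(); c=cam('wrist',o)
v=a.copy().astype(np.uint8)
for x,y,a0,col in [(540.5,75.2,1.21,(0,0,255))]:
  for r,f,z in [(8,2,50),(8,2,72),(6.5,.8,76)]:
    uv=np.array([proj(c,p) for p in dprof(r,f,z,x,y,a0)]); uv=(uv-[260,132]+.5)*14-.5
    cv2.polylines(v,[uv.astype(int)],True,col,1)
cv2.imwrite('pics/c13.png',v)
E
```

```text
(no output)
```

View pics/c13.png

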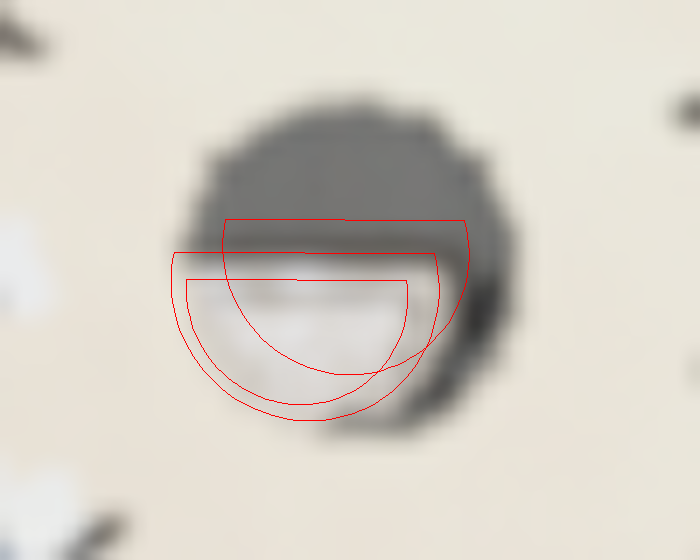

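View pics/c12.png

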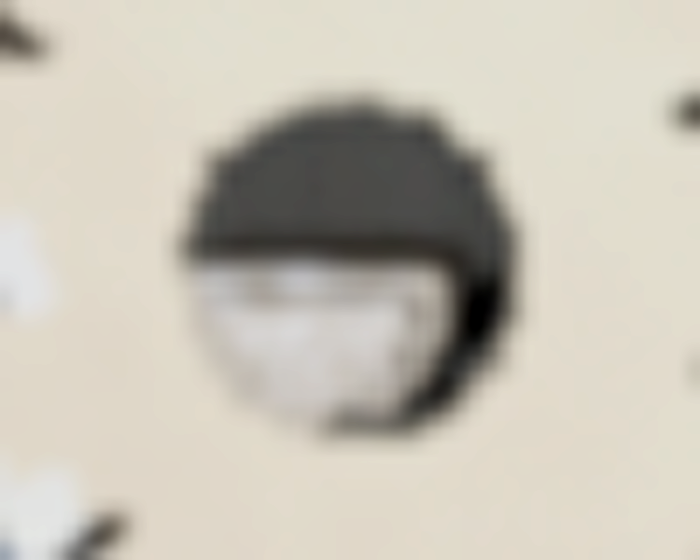

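>>> {"name": "carry_out", "arguments": {
  "rows": [
    [[0.025,-0.0146,0],[0,0,0],1],
    [[0.0245,-0.0146,0.005],[0,0,0],1],
    [[0,0,0.025],[0,0,0],1],
    [[0,0,0.02],[0,0,0],1],
    [[0,0,0.008],[0,0,0],1],
    [[0,0,0],[0,0,0],1],
    [[0,0,0],[0,0,0],1]
  ]
}}

```text
t: 15.65
ee_pos: [541.1, 75.1, 95.2]
orientation: [-2.58, -1.792, 0.001]
ft_force: [-0.4, 1.0, -0.2]
width: 29.5
```

```bash

python3 - <<'E'
from h import *
o=readout.get_obs(); st(o); im=imaging.get_image('wrist');save('w11.png',im)
im=cv2.cvtColor(im,cv2.COLOR_RGB2BGR)
print(totool(o,[540.7,75.3,76]))
cv2.imwrite('pics/c14.png',cv2.resize(np.clip(im[130:280,220:420]*1.,0,255).astype(np.uint8),None,fx=4,fy=4,interpolation=cv2.INTER_CUBIC))
E
```

```text
t 15.65 pos [541.1  75.1  95.2] yaw 1.2145 q6 0.47 z [-7.e-04 -1.e-04 -1.e+00] F [-0.4  1.  -0.2] M [-0.01 -0.04 -0.05] w 29.5
[ 0.05142703 -0.43240634 19.1850683 ]
```

View pics/c14.png

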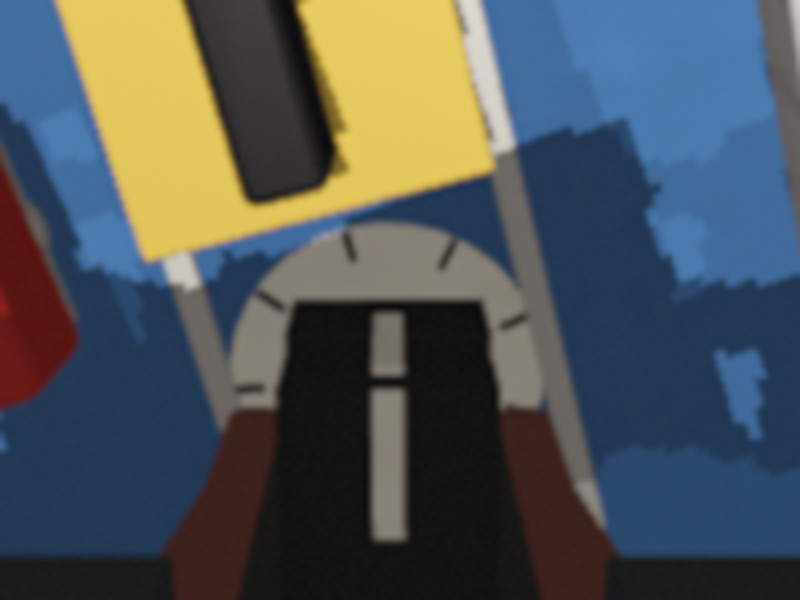

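>>> {"name": "carry_out", "arguments": {
  "rows": [
    [[0.0002,-0.0002,0.003],[0,0,0],1],
    [[0,0,0.003],[0,0,0],1],
    [[0,0,0.003],[0,0,0],1],
    [[0,0,0.003],[0,0,0],1],
    [[0,0,0],[0,0,0],1]
  ]
}}

```text
t: 16.12
ee_pos: [540.6, 75.4, 82.7]
orientation: [-2.58, -1.791, 0.001]
ft_force: [-0.7, 0.4, -0.4]
width: 29.8
```

```bash

python3 - <<'E'
from h import *
o=readout.get_obs(); st(o)
E
```

```text
t 16.1167 pos [540.6  75.4  82.7] yaw 1.2137 q6 0.47 z [-7.e-04 -1.e-04 -1.e+00] F [-0.7  0.4 -0.4] M [ 0.04 -0.07 -0.  ] w 29.8
```

>>> {"name": "carry_out", "arguments": {
  "rows": [
    [[0,0,0.003],[0,0,0],1],
    [[0,0,0.003],[0,0,0],1],
    [[0,0,0.003],[0,0,0],1],
    [[0,0,0.001],[0,0,0],1],
    [[0,0,0],[0,0,0],1]
  ]
}}

```text
t: 16.53
ee_pos: [540.7, 75.5, 72.8]
orientation: [-2.58, -1.792, 0.001]
ft_force: [0.8, -0.8, -1.4]
width: 29.9
```

```bash

python3 - <<'E'
from h import *
o=readout.get_obs(); st(o)
E
```

```text
t 16.5333 pos [540.7  75.5  72.8] yaw 1.2138 q6 0.47 z [-7.e-04 -1.e-04 -1.e+00] F [ 0.8 -0.8 -1.4] M [-0.03 -0.05 -0.  ] w 29.9
```

Sliding freely onto the shaft with no force. Next I seat the knob, with the spring contact expected near TCP z = 71.4, and press.

>>> {"name": "carry_out", "arguments": {
  "rows": [
    [[0,0,0.001],[0,0,0],1],
    [[0,0,0.001],[0,0,0],1],
    [[0,0,0.001],[0,0,0],1],
    [[0,0,0],[0,0,0],1],
    [[0,0,0],[0,0,0],1]
  ]
}}

```text
t: 16.95
ee_pos: [541.1, 75.6, 70.4]
orientation: [2.58, 1.792, 0.0]
ft_force: [-0.7, -0.1, 3.9]
width: 29.8
```

>>> {"name": "carry_out", "arguments": {
  "rows": [
    [[0,0,0.001],[0,0,0],1],
    [[0,0,0.001],[0,0,0],1],
    [[0,0,0.001],[0,0,0],1],
    [[0,0,0],[0,0,0],1],
    [[0,0,0],[0,0,0],1]
  ]
}}

```text
t: 17.37
ee_pos: [541.1, 75.6, 67.4]
orientation: [2.58, 1.792, 0.0]
ft_force: [-1.3, -0.4, 5.9]
width: 29.8
```

>>> {"name": "carry_out", "arguments": {
  "rows": [
    [[0,0,0.001],[0,0,0],1],
    [[0,0,0.001],[0,0,0],1],
    [[0,0,0],[0,0,0],1],
    [[0,0,0],[0,0,0],1]
  ]
}}

```text
t: 17.7
ee_pos: [541.2, 75.6, 65.5]
orientation: [2.58, 1.792, 0.001]
ft_force: [-1.5, -0.0, 7.2]
width: 29.6
```

>>> {"name": "carry_out", "arguments": {
  "rows": [
    [[0,0,0.001],[0,0,0],1],
    [[0,0,0.001],[0,0,0],1],
    [[0,0,0],[0,0,0],1],
    [[0,0,0],[0,0,0],1]
  ]
}}

```text
t: 18.03
ee_pos: [541.3, 75.6, 64.9]
orientation: [2.58, 1.792, 0.001]
ft_force: [-5.7, -1.2, 22.2]
width: 29.9
```

>>> {"name": "carry_out", "arguments": {
  "rows": [
    [[0,0,0.001],[0,0,0],1],
    [[0,0,0],[0,0,0],1],
    [[0,0,0],[0,0,0],1]
  ]
}}

```text
t: 18.28
ee_pos: [541.5, 75.6, 64.7]
orientation: [2.58, 1.791, 0.002]
ft_force: [-9.2, -2.9, 30.5]
width: 29.7
```

>>> {"name": "carry_out", "arguments": {
  "rows": [
    [[0,0,-0.001],[0,0,0],1],
    [[0,0,0],[0,0,0],1],
    [[0,0,0],[0,0,0],1]
  ]
}}

```text
t: 18.53
ee_pos: [541.3, 75.6, 64.9]
orientation: [2.58, 1.792, 0.001]
ft_force: [-6.5, -0.6, 21.6]
width: 29.9
```

```bash

python3 - <<'E'
from h import *
o=readout.get_obs(); st(o); im=imaging.get_image('wrist');save('w12.png',im)
im=cv2.cvtColor(im,cv2.COLOR_RGB2BGR)
cv2.imwrite('pics/c15.png',cv2.resize(np.clip(im[130:280,220:420]*1.,0,255).astype(np.uint8),None,fx=4,fy=4,interpolation=cv2.INTER_CUBIC))
t=imaging.get_image('top'); save('top2.png',t); st(readout.get_obs())
E
```

```text
t 18.5333 pos [541.3  75.6  64.9] yaw 1.2139 q6 0.47 z [ 9.e-04  0.e+00 -1.e+00] F [-6.5 -0.6 21.6] M [-0.31  1.05 -0.04] w 29.9
t 18.6333 pos [541.3  75.6  64.9] yaw 1.2139 q6 0.47 z [ 9.e-04  0.e+00 -1.e+00] F [-5.9 -0.4 21.5] M [-0.24  1.08 -0.01] w 29.7
```

View pics/c15.png

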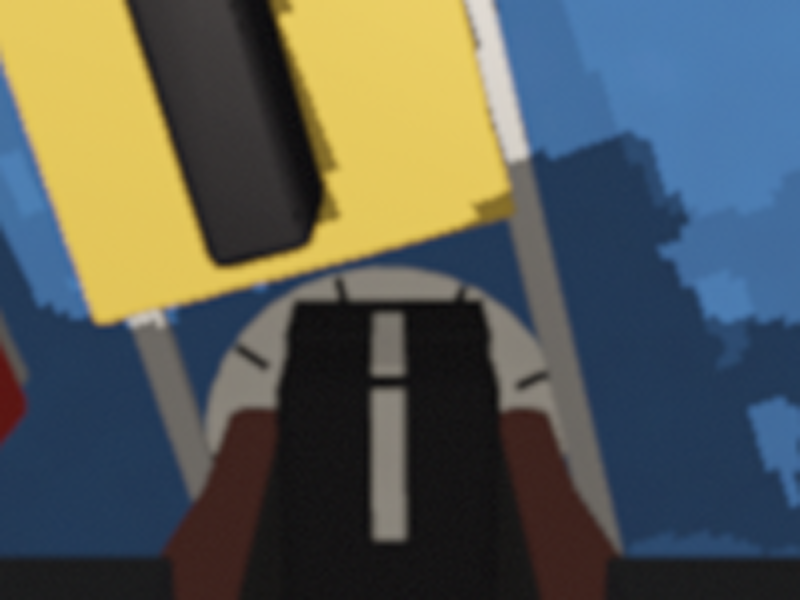

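View pics/top2.png

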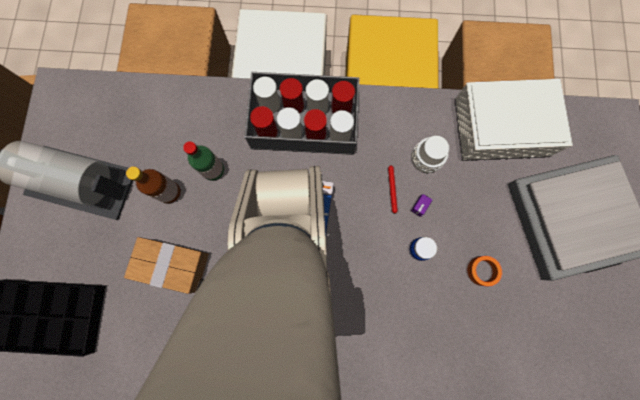

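```bash
python3 -c "
from h import *
st(readout.get_obs()); print(close_job())"
```

```text
t 18.6333 pos [541.3  75.6  64.9] yaw 1.2139 q6 0.47 z [ 9.e-04  0.e+00 -1.e+00] F [-5.9 -0.4 21.5] M [-0.24  1.08 -0.01] w 29.7
the job is handed in; nothing more can be done
None
```

The job is done and handed in at 18.6 s, with the arm still gripping the black knob and holding it pressed in. No verdict was reported.

- **Lock:** I turned it clockwise about 1.55 rad by the gripper's own rotation, until it met the stop (0.88 N m). The camera showed the bar in line with the slide.
- **Guard:** It slid 70.3 mm before meeting the stop at about 12 N.
- **Alignment:** The spindle's flat was measured at yaw 1.21 rad, and the knob's white line was set to 1.214 rad. That is well inside the 0.15 rad play.
- **Pressing in:** The knob went on without resistance. Spring force began near the expected height and rose through 3.9, 5.9 and 7.2 N, then climbed steeply at the end stop. Pressing further took it to 30 N, so I eased back to a steady 21.5 N.
- **Final position:** The knob's underside works out at about 51.5 mm above the counter, against 52 mm expected. The white line stayed at the same pixel in the wrist view, so the knob did not slip in the grip.
- **Other things:** In the last top picture the tape, tub, cups, marker, purple knob, bottles and carton are where they were. The arm hides the sealer in that view.

**Disagreements:**
- Camera and contact estimates of the spindle's position differed by about 1 mm.
- The first distant fix on the knob was 2 to 4 mm off, and I corrected it with closer views.
- A sideways force of about 6 N remains at the wrist while pressing.

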